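# Clip the wide culture tube into the tube mixer

## Task

Take the wide culture tube from the rack and push it down with the gripper (do not drop it) into the clip on the tube mixer until it is fully home in both forks and the sprung jaw has closed over it, roughly centred lengthwise. Leave the slim tube lying in the rack.

Things in the scene. Friction and masses are not known exactly. Their poses are not given: they have to be found in the camera images.
- wide_tube: Wide tube: white plastic, 25 mm diameter, 180 mm long, 0.05 kg, grey cap (28 mm diameter) on the last 20 mm at +y. Origin on its axis at half length; y along the axis (may be rolled about it). Lies level, axis 45 mm above the bench, in one lane of a grey two-lane rack, on V supports 12 mm wide at +-45 mm along y; between them it is free down to the rack's base, 8 mm above the bench.
- slim_tube: The slim tube in the rack's other lane, 110 mm away: same look and length (180 mm), but 16 mm in diameter, axis 38 mm above the bench. Origin and axes as for the wide tube. Which lane holds which tube varies, and so do the sides of rack and mixer.
- clip_seat (a point): Axis and middle of the seated wide tube: 111 mm above the bench, 45 mm above the platform of a fixed white and blue mixer. z up, y along the tube (cap either way). Two open-topped forks, each 8 mm wide, at y = +-38 mm; fingers fit between them. Each has a flat saddle, a grey prong at +x (x = 20 mm) flaring up to z = 32 mm and a steel jaw tongue at -x up to z = 40 mm; mouth 54 mm wide.
- jaw (a joint): Angle of the sprung jaw (two tongues on one hinge along y, low under the seat), rad: 0 closed, grows as the tongues swing to -x, 0.2 to 0.5 as the tube passes, stop 0.7; spring 0.3 N m/rad, preload 0.15 N m. Its noses reach over the seat to x = 6 mm, 14 to 19 mm above clip_seat. A tube pressed straight down with up to 20 N pushes them aside; then the jaw springs back to 0 over it.

How it is judged:
By the outcome, as a careful person would: the job done as asked, in the order asked, and still so for the second after the job is handed in, with the robot touching nothing.
It also fails if it takes over 42 s, if anything falls off the work surface, if the arm or the gripper's body presses on something with over 40 N, if the wrist force passes 120 N, or if a joint passes its speed limit or range.

## Robot

A 6-joint arm with a two-finger parallel gripper is mounted at the origin on the work surface. World frame = base frame: x ahead of the robot, y to its left, z up, the work surface at z = 0. Lengths are in mm, angles in rad, forces in N, time in s.
With the tool pointing down it reaches from about 350 to 725 mm from the base axis. Payload 6 kg.
Tool frame: the origin (TCP) lies at the very end of the fingers, on their centre line; the grasp point (between the pads) lies 19 mm behind it (bot.tcp_to_grasp is the distance from the TCP to the grasp point, in mm); z points along the fingers, y is the direction in which the jaws open and shut (so a half turn about z gives the same grasp; the last joint's range is limited). The gripper opens to 85 mm and grips with 20 to 120 N. Pads are 22 mm wide; open, the fingers measure 114 mm over their backs; the gripper's body (76 mm by 85 mm) begins 54 mm behind the grasp point. The pads swing forward as they close: fully open they stand 13 mm farther back than shut.
Start: joints at [-0.897, 0.04, 0.085, 0, -1.615, -0.334], TCP at [199.987, -565.667, 231.261] pointing down, gripper open.
Joint ranges: [-2.56, 2.56], [-1.29, 2.01], [-1.08, 1.49], [-3.29, 1.98], [-2.81, -0.18], [-2.99, 2.99]. Speed limits (rad/s): [2.57, 2.57, 3.01, 3.14, 3.14, 3.14].

## Interface

Orientations are given as a unit quaternion [w, x, y, z].
In Python, from station import bot, optics, job_done, masks_of, pinpoint gives the robot as it stands.
- The arm moves only by the shell command python3 -m jog 'ROWS' [FORCE]. ROWS is a JSON object of lists of equal length, an entry for each row: "delta_pos": the shift along the tool's x, y, z in mm, a list of three; "turn": the turn about the tool's z in degrees; "hand": the closure in counts, from 0 (fully open) to 255 (shut). A call has 1 to 12 rows; each row shifts and turns the commanded pose from where the row before left it, along the tool's axes as they then stand; what a row does not reach is not made up. A row lasts 1/8 s, in which the tool goes at most 62.5 mm and 10.7 degrees, less where a joint would pass 70% of its speed; a pose out of reach is approached as far as the arm can. A call with a gripper value outside its range is refused whole. The fingers move at their own pace and stop on an object; FORCE is the grip in N (left out, the last holds). Time passes only in rows, so rows that do not move let the fingers close. It gives the time, the measured TCP pose, the force and the opening at its end, in the units of the state.
- bot.get_obs(): the state, without advancing time (a new reading comes with each control period).
- optics.camera(name): name is "side" or "top" or "wrist"; returns (picture, depth): 420x560x3 uint8, red, green, blue; 420x560 float32, mm along the optical axis (not along the pixel's ray), 0 where there is no reading.
- optics.calibration(name): a dict with "K" (3x3 intrinsics, pixels), "k1" (the pictures are not rectified: a ray, as slopes to the right and down, at radius r is drawn at 1 + k1 r^2 times it, then the intrinsics apply), "xyz" and "orientation" of the camera in the world. Camera axes: x right, y down, z forward; pixel columns grow to the right and rows downward; lengths in mm; the calibration is good to about 2 mm. A picture is of the moment at which its call begins: read the wrist's pose just before it. calibration takes no time and is no camera call; for the wrist camera it gives the pose at the moment of the call.
- job_done(): hands the job in, once; it reports no verdict.
Trained networks look in the newest picture that a camera, given by its name, has taken for a name from the list of things; names that differ only in an ending like _2 or _b are one class to them, and where a whole thing is asked for, a point or a joint stands for the part that bears it (a point fixed in the world has none). Each returns a list of dicts, best first, with "conf" (0 to 1); they miss things now and then, are a little off and sometimes report something else, mostly with a low value. They report only what shows in the picture. A call takes as long as a camera call.
- masks_of(camera, name): "mask" (420x560 bool, what is visible of it) and "box" ([left, top, right, bottom] in pixels, round what is visible of it).
- pinpoint(camera, name): "at" ([column, row] in pixels: a listed point, or the origin of a listed thing).
The state is a dict: "time": time; "joints": joint angles; "qvel": joint speeds; "joint_efforts": joint torques, N m; "ee_pos": TCP position; "ee_rot": TCP orientation; "wrist_force": force on the tool from outside, world axes, zero at the start; "moment": the same for the moment, N m; "gripper_width": finger opening in mm.
Only numpy, scipy, OpenCV 4.12 (cv2) and the standard library are available. Lean on these libraries where they do the work, as an engineer would, in place of code of your own. Each camera call takes 0.05 s, during which the arm holds its last target. There are 200 camera calls.

## Working session

There is one attempt and no reset: what is moved stays moved. The work goes in short steps, Python scripts to look and compute and a shell command to move; the robot and the scene stay as the last step left them, time stands still between calls to the robot, and variables do not carry over. Pictures are saved under pics/ and viewed, about 8 in all and at most 12, crops included, and the job is handed in when it is done.

```bash
mkdir -p pics; cat > h.py <<'E'
import numpy as np, cv2
from scipy.spatial.transform import Rotation as R
from station import bot, optics, job_done, masks_of, pinpoint
def rot(q): return R.from_quat([q[1],q[2],q[3],q[0]]).as_matrix()
def rays(c,px):
    px=np.asarray(px,float).reshape(-1,2);K=c["K"]=np.array(c["K"]);k=c["k1"]
    d=(px-[K[0,2],K[1,2]])/[K[0,0],K[1,1]]
    u=d.copy()
    for _ in range(20): u=d/(1+k*(u**2).sum(1,keepdims=True))
    return np.c_[u,np.ones(len(u))]
def world(c,px,depth):
    r=rays(c,px)*np.asarray(depth,float).reshape(-1,1)
    return r@rot(c["orientation"]).T+np.array(c["xyz"])
def onplane(c,px,z):
    d=rays(c,px)@rot(c["orientation"]).T;o=np.array(c["xyz"])
    return o+d*((z-o[2])/d[:,2:3])
def cloud(c,depth,mask):
    v,u=np.nonzero(mask&(depth>0)); return world(c,np.c_[u,v],depth[v,u])
def save(n,p): cv2.imwrite(n,p[:,:,::-1])
E
python3 - <<'E'
from h import *
o=bot.get_obs();print(o["ee_pos"],o["ee_rot"],o["gripper_width"],bot.tcp_to_grasp)
ims=[]
for cam in("top","side"):
    p,d=optics.camera(cam);c=optics.calibration(cam);ims.append(p);np.savez(f"{cam}.npz",p=p,d=d)
    print(cam,c["xyz"],c["orientation"])
    for n,z in(("wide_tube",45),("slim_tube",38)):
        for m in masks_of(cam,n)[:2]:
            P=cloud(c,d,m["mask"]);P2=P[P[:,2]>20]
            print(cam,n,m["conf"],m["box"],len(P),np.median(P2,0) if len(P2) else "")
        for q in pinpoint(cam,n)[:2]: print("  pin",q["conf"],q["at"],onplane(c,q["at"],z)[0])
    for q in pinpoint(cam,"clip_seat")[:2]: print("  seat",q["conf"],q["at"],onplane(c,q["at"],111)[0])
    for m in masks_of(cam,"jaw")[:2]: print("  jaw",m["conf"],m["box"],np.median(cloud(c,d,m["mask"]),0))
    save(f"pics/{cam}0.png",p)
E
```

```text
[ 199.948411   -565.36888376  230.27944422] [-2.03300387e-04 -1.69084950e-01  9.85601103e-01  8.38608291e-04] 85.52220762024294 18.700000000000003
top [ 392.59845548    2.14634035 1116.45278855] [ 0.0663657  -0.69357422  0.7156782  -0.04852942]
  pin 0.68 [179.3, 202.2] [593.25900765 253.26518784  45.        ]
top slim_tube 0.92 [126.1, 247.2, 210.7, 258.6] 711 [485.13709803 280.72918859  45.32275843]
  pin 0.97 [166.9, 254.4] [484.78129413 280.95288523  38.        ]
  seat 0.8 [431.8, 220.5] [ 528.04083552 -254.7599401   111.        ]
  jaw 0.66 [403.5, 215.9, 464.9, 238.1] [ 523.94745941 -250.97554003   96.78854049]
side [409.71772135 565.34594518 565.50457542] [ 0.04741369 -0.11285506  0.88623605 -0.44676767]
side wide_tube 0.94 [171.0, 296.5, 234.7, 397.2] 1711 [592.59726867 271.02331348  56.77041452]
  pin 0.64 [209.9, 341.3] [591.86841601 245.88984643  45.        ]
side slim_tube 0.82 [248.1, 326.7, 296.5, 420.0] 1022 [485.54850612 279.5199123   46.46892867]
  pin 0.91 [272.4, 377.2] [484.73523707 275.17503983  38.        ]
  seat 0.73 [313.3, 152.1] [ 528.14943589 -269.02505215  111.        ]
  jaw 0.65 [305.9, 132.8, 323.4, 179.5] [ 519.24056669 -272.30893234  106.60212509]
```

```bash
python3 - <<'E'
import cv2,numpy as np
t=cv2.imread("pics/top0.png");s=cv2.imread("pics/side0.png")
a=cv2.resize(t[160:310,90:250],(400,375),interpolation=3);b=cv2.resize(t[160:310,360:520],(400,375),interpolation=3)
cv2.imwrite("pics/topc.png",np.hstack([a,b]))
E
```

```text
(no output)
```

View pics/topc.png

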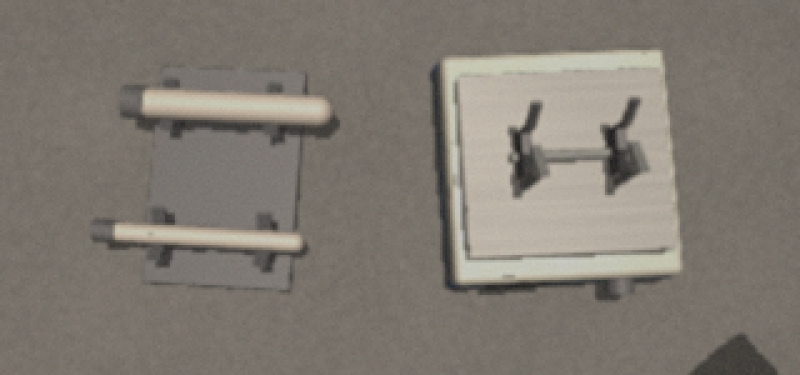

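View pics/side0.png

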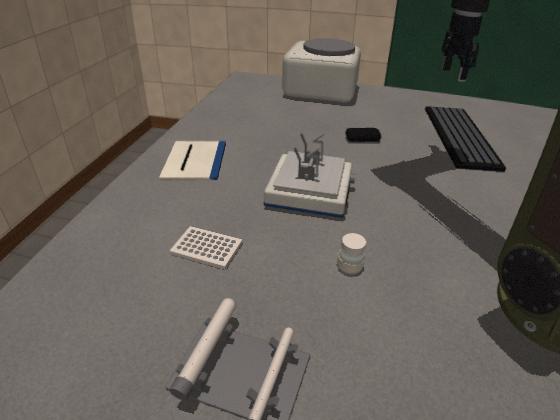

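```bash
python3 - <<'E'
from h import *
c=optics.calibration("wrist");o=bot.get_obs()
T=rot(o["ee_rot"]);print(c["K"],c["k1"],T.T@(np.array(c["xyz"])-o["ee_pos"]),T.T@rot(c["orientation"]))
def d(x,y,z): print((T.T@(np.array([x,y,z])-o["ee_pos"])).round(0))
d(430,-260,330)
# edges of tubes and mixer in top depth
z=np.load("top.npz");c=optics.calibration("top")
P=cloud(c,z["d"],np.ones((420,560),bool))
for lo,n in(((560,150),"w"),((455,150),"s")):
    Q=P[(P[:,0]>lo[0])&(P[:,0]<lo[0]+70)&(P[:,1]>150)&(P[:,1]<370)&(P[:,2]>(46 if n=="w" else 40))&(P[:,2]<75)]
    m=Q.mean(0);u=np.linalg.svd(Q[:,:2]-m[:2])[2][0];print(n,len(Q),m,u,np.ptp((Q[:,:2]-m[:2])@u),Q[:,1].min(),Q[:,1].max())
E
```

```text
[[347.24203502   0.         278.30978734]
 [  0.         347.24203502 206.49716304]
 [  0.           0.           1.        ]] -0.07174033249333839 [  65.15779435   -0.4801197  -142.16747495] [[ 8.75444702e-04 -9.65714152e-01 -2.59606259e-01]
 [ 9.99999459e-01  6.99362183e-04  7.70629609e-04]
 [-5.62649120e-04 -2.59606793e-01  9.65714242e-01]]
[-319.  212.  -99.]
w 992 [591.40152883 251.44047096  54.62482214] [-0.08349877 -0.99650788] 178.40291995046795 161.91546846347666 340.4602459196223
s 764 [485.39848373 276.97028014  45.07642382] [0.07998854 0.99679578] 179.92981567053528 187.4652228354347 367.1153781721243
```

```bash
python3 -m jog '{"delta_pos":[[-50,19,-9],[-50,19,-9],[-50,19,-9],[-50,19,-9],[-50,19,-9],[-50,20,-9],[-50,20,-8],[-52,20,-8]],"turn":[0,0,0,0,0,0,0,0],"hand":[0,0,0,0,0,0,0,0]}' && python3 -m jog '{"delta_pos":[[0,0,0],[0,0,0],[0,0,0],[0,0,0],[0,0,0],[0,0,0],[0,0,0],[0,0,0]],"turn":[-10,-10,-10,-10,-10,-10,-5.5,0],"hand":[0,0,0,0,0,0,0,0]}'
python3 - <<'E'
from h import *
c=optics.calibration("wrist");p,d=optics.camera("wrist");save("pics/w0.png",p);np.savez("w0.npz",p=p,d=d,**{k:np.array(v) for k,v in c.items()})
for q in pinpoint("wrist","clip_seat")[:2]: print("seat",q["conf"],q["at"],onplane(c,q["at"],111)[0])
for m in masks_of("wrist","jaw")[:2]: print("jaw",m["conf"],m["box"])
P=cloud(c,d,np.ones(d.shape,bool))
print(np.histogram(P[:,2],bins=np.arange(0,180,6)))
E
```

```text
time: 1.7
ee_pos: [528.5, -284.2, 301.9]
ee_rot: [0.0, -0.169, 0.986, -0.0]
wrist_force: [0.2, -1.3, -0.5]
gripper_width: 85.0
time: 2.7
ee_pos: [527.4, -285.5, 301.3]
ee_rot: [0.0, -0.675, 0.738, 0.0]
wrist_force: [-0.1, -0.4, 0.6]
gripper_width: 85.6
seat 0.56 [276.6, 211.7] [ 532.03528443 -256.74794825  111.        ]
jaw 0.85 [269.9, 161.7, 305.8, 266.3]
(array([48366, 10880,   815,   110,   112,   128,   257,   564,  5447,
          73, 11728,  5123,    89,   547,   112,   118,   486,    36,
          35,    83,    97,   305,   212,   267,   190,    41,     0,
           0,     0]), array([  0,   6,  12,  18,  24,  30,  36,  42,  48,  54,  60,  66,  72,
        78,  84,  90,  96, 102, 108, 114, 120, 126, 132, 138, 144, 150,
       156, 162, 168, 174]))
```

View pics/w0.png

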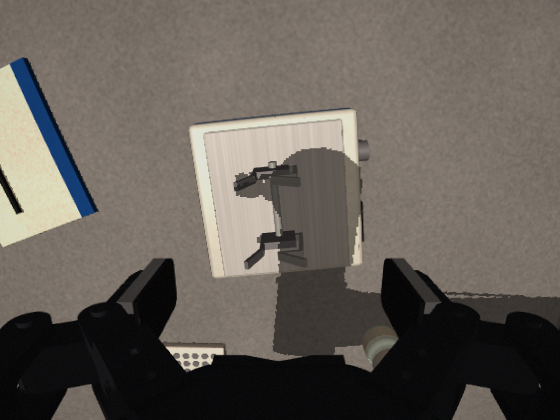

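```bash
python3 - <<'E'
from h import *
z=np.load("w0.npz");c={k:z[k] for k in("K","k1","xyz","orientation")};d=z["d"];p=z["p"]
P3=np.zeros((420,560,3));v,u=np.nonzero(d>0);P3[v,u]=world(c,np.c_[u,v],d[v,u])
M=np.zeros((420,560),bool);M[130:275,200:340]=1
pl=M&(P3[...,2]>58)&(P3[...,2]<72)
rect=cv2.minAreaRect(P3[pl][:,:2].astype(np.float32));print("platform",rect,np.median(P3[pl][:,2]))
h=M&(P3[...,2]>76)
n,l,st,ce=cv2.connectedComponentsWithStats(h.astype(np.uint8))
for i in range(1,n):
    if st[i,4]>25:
        Q=P3[l==i];print(st[i],Q.min(0).round(),Q.max(0).round(),Q.mean(0).round())
for lo in range(74,160,6):
    Q=P3[M&(P3[...,2]>=lo)&(P3[...,2]<lo+6)]
    for s,name in((Q[Q[:,1]>-256],"far"),(Q[Q[:,1]<=-256],"near")):
        if len(s)>3: print(lo,name,len(s),np.percentile(s[:,0],[2,50,98]).round(),np.percentile(s[:,1],[2,50,98]).round())
a=cv2.resize(p[140:290,190:380],(760,600),interpolation=cv2.INTER_CUBIC);a=cv2.convertScaleAbs(a,alpha=1.8);save("pics/w0c.png",a)
E
```

```text
platform ((535.1099243164062, -252.3498992919922), (169.84349060058594, 146.61892700195312), 87.64279174804688) 65.60943319493347
[ 233  162   75  108 2570] [ 507. -303.   76.] [ 567. -212.  153.] [ 533. -253.  111.]
74 far 115 [508. 530. 552.] [-254. -221. -220.]
74 near 90 [508. 531. 552.] [-303. -296. -258.]
80 far 267 [511. 532. 550.] [-255. -229. -215.]
80 near 188 [511. 533. 546.] [-302. -275. -257.]
86 far 65 [509. 531. 551.] [-221. -220. -220.]
86 near 34 [509. 535. 552.] [-297. -297. -294.]
92 far 161 [510. 532. 551.] [-221. -220. -213.]
92 near 126 [512. 537. 551.] [-297. -295. -289.]
98 far 171 [509. 532. 552.] [-221. -217. -213.]
98 near 125 [516. 536. 550.] [-297. -294. -289.]
104 far 20 [508. 531. 552.] [-221. -220. -214.]
104 near 15 [510. 550. 553.] [-297. -296. -293.]
110 far 28 [509. 549. 553.] [-221. -220. -213.]
110 near 17 [510. 550. 554.] [-297. -295. -289.]
116 far 48 [510. 551. 556.] [-221. -219. -213.]
116 near 41 [511. 552. 555.] [-297. -294. -289.]
122 far 78 [510. 531. 558.] [-221. -220. -213.]
122 near 62 [510. 554. 558.] [-297. -295. -289.]
128 far 163 [511. 530. 560.] [-221. -218. -213.]
128 near 127 [512. 533. 560.] [-297. -294. -289.]
134 far 109 [520. 527. 563.] [-221. -218. -212.]
134 near 117 [520. 528. 564.] [-297. -293. -289.]
140 far 123 [514. 521. 566.] [-221. -217. -213.]
140 near 127 [516. 522. 567.] [-297. -293. -289.]
146 far 83 [507. 511. 515.] [-221. -217. -213.]
146 near 93 [508. 512. 516.] [-297. -293. -289.]
```

View pics/w0c.png

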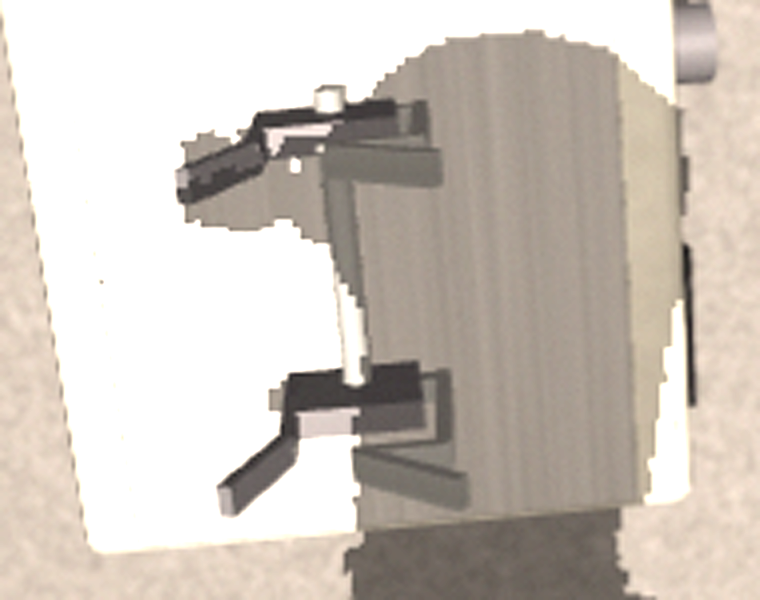

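```bash
python3 - <<'E'
from h import *
z=np.load("w0.npz");c={k:z[k] for k in("K","k1","xyz","orientation")};d=z["d"]
M=np.zeros((420,560),bool);M[130:275,200:340]=1
P=cloud(c,d,M)
def s(n,lo,hi,x0,x1):
    Q=P[(P[:,2]>lo)&(P[:,2]<hi)&(P[:,0]>x0)&(P[:,0]<x1)]
    for nm,q in(("far",Q[Q[:,1]>-256]),("near",Q[Q[:,1]<-256])): print(n,nm,len(q),q.mean(0).round(1),q[:,0].min().round(1),q[:,0].max().round(1))
s("tongue top",146,155,500,525);s("tongue",134,146,500,545);s("nose",124,132,500,545);s("saddle",94,102,505,547)
s("prong low",100,118,546,570);s("prong mid",120,130,546,570);s("prong top",138,146,546,570);s("rod",78,86,500,560)
Q=P[(P[:,2]>78)&(P[:,2]<88)&(P[:,1]<-230)&(P[:,1]>-280)];print(np.polyfit(Q[:,1],Q[:,0],1),Q[:,0].mean(),Q[:,2].max())
# platform side edges: x extents by y
Q=P[(P[:,2]>62)&(P[:,2]<69)]
for y in range(-310,-190,15):
    q=Q[abs(Q[:,1]-y)<4]; print(y,q[:,0].min().round(1),q[:,0].max().round(1))
E
```

```text
tongue top far 84 [ 511.3 -217.2  148.8] 507.2 515.7
tongue top near 93 [ 512.3 -293.   148.9] 508.2 517.2
tongue far 139 [ 521.3 -217.5  140. ] 511.4 529.4
tongue near 147 [ 522.6 -293.2  139.9] 515.2 530.5
nose far 143 [ 521.7 -218.6  128.8] 509.5 534.5
nose near 97 [ 524.9 -294.6  129.2] 510.5 535.4
saddle far 267 [ 530.1 -217.3   97.9] 507.7 547.0
saddle near 200 [ 532.7 -293.8   98. ] 509.0 547.0
prong low far 52 [ 550.5 -218.   110.8] 548.9 554.1
prong low near 41 [ 551.  -293.5  112. ] 549.7 554.2
prong mid far 61 [ 554.6 -217.3  124.9] 551.5 559.4
prong mid near 56 [ 555.2 -293.   124.9] 552.8 559.5
prong top far 63 [ 563.2 -216.7  141.8] 560.3 566.4
prong top near 69 [ 563.9 -292.6  141.5] 560.5 567.1
rod far 337 [ 531.2 -232.1   81.3] 507.1 552.9
rod near 258 [ 531.2 -280.3   81. ] 507.6 553.8
[-1.45433234e-02  5.29175550e+02] 532.8795700265624 83.37363770398224
-310 459.5 604.7
-295 460.2 604.8
-280 461.1 604.3
-265 461.5 604.0
-250 462.2 603.6
-235 462.8 603.4
-220 463.5 603.5
-205 464.0 603.3
```

```bash
python3 -m jog '{"delta_pos":[[-53,-2,0],[-53,-2,0],[-53,-2,6],[-53,-2,15],[-53,-2,20],[-54,-2,20],[-54,-1,20],[-54,-1,20],[-54,-1,20],[-53,-1,0],[0,0,0]],"turn":[0,0,0,0,0,0,0,0,0,0,0],"hand":[0,0,0,0,0,0,0,0,0,0,0]}'
cat > tube.py <<'E'
from h import *
import sys
c=optics.calibration("wrist");p,d=optics.camera("wrist");save(f"pics/{sys.argv[1]}.png",p)
for m in masks_of("wrist","wide_tube")[:1]:
    print(m["conf"],m["box"]);M=cv2.erode(m["mask"].astype(np.uint8),np.ones((3,3)))>0
    Q=cloud(c,d,M);Q=Q[Q[:,2]>float(sys.argv[2])];m=Q.mean(0);u=np.linalg.svd(Q[:,:2]-m[:2],full_matrices=False)[2][0];u*=np.sign(u[1]);s=(Q[:,:2]-m[:2])@u;n=np.array([u[1],-u[0]])
    w=(Q[:,:2]-m[:2])@n
    for a,b in((-70,-30),(-30,10),(10,60)):
        k=(s>a)&(s<b);print("slice",a,"n centre",(w[k].min()+w[k].max())/2,np.ptp(w[k]),"z top",np.percentile(Q[k,2],97))
    print("mean",m,"u",u,"s",s.min(),s.max(),"mid",m[:2]+u*(s.min()+s.max())/2+n*(w.min()+w.max())/2)
o=bot.get_obs();print(o["ee_pos"],o["ee_rot"],o["time"],o["wrist_force"],o["gripper_width"])
E
python3 tube.py t1 42
```

```text
time: 4.22
ee_pos: [589.5, 248.1, 178.7]
ee_rot: [-0.001, -0.676, 0.737, 0.0]
wrist_force: [-0.1, -0.9, 0.2]
gripper_width: 85.1
0.9 [251.3, 84.3, 288.4, 308.3]
slice -70 n centre 0.3813182451733663 22.95497175808032 z top 57.495408937455544
slice -30 n centre 0.22659430499622513 23.00108127926208 z top 57.442899169836124
slice 10 n centre 0.12831960115140184 22.91776839851647 z top 57.48586894712073
mean [594.54165623 244.92543257  54.73801997] u [0.0830762 0.9965432] s -83.30875503122375 93.34975767236632 mid [595.12294912 249.91488985]
[589.98338452 245.40441881 180.00297876] [-3.34125959e-04 -6.75464949e-01  7.37392020e-01 -1.72496310e-05] 4.325 [-0.42107027 -0.49181628  0.53890773] 85.37669560082671
```

View pics/t1.png

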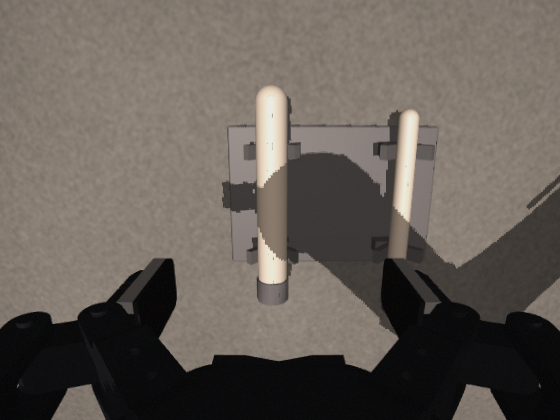

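```bash
python3 -m jog '{"delta_pos":[[-5,-4,30],[0,0,40],[0,0,40],[0,0,0],[0,0,0]],"turn":[0,0,0,0,0],"hand":[0,0,0,0,0]}'
python3 tube.py t2 42
```

```text
time: 4.95
ee_pos: [595.7, 249.2, 72.9]
ee_rot: [0.001, -0.675, 0.738, -0.001]
wrist_force: [0.4, 0.8, 0.4]
gripper_width: 85.3
0.88 [250.7, 64.9, 307.0, 361.1]
slice -70 n centre 0.06205241865516875 23.54985498318211 z top 57.369486089709724
slice -30 n centre -0.02329618878245654 24.922171394773365 z top 57.382575911811244
slice 10 n centre 0.20437984631474038 23.628212519176355 z top 57.34233665570135
mean [593.68773431 229.81626001  54.62606369] u [0.08332172 0.9965227 ] s -68.67086593352963 87.80923240492811 mid [594.46183993 239.3541094 ]
[595.83830149 249.93019411  73.40749174] [ 2.08887418e-03 -6.75248112e-01  7.37587557e-01 -4.68724185e-04] 5.05 [-0.01644066 -1.38295458  1.05563142] 85.4345136688311
```

View pics/t2.png

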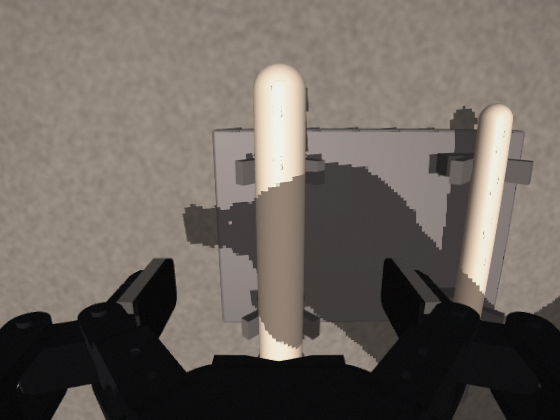

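```bash
python3 -m jog '{"delta_pos":[[0,0,20],[0,0,18],[0,0,10],[0,0,0],[0,0,0],[0,0,0],[0,0,0],[0,0,0],[0,0,0],[0,0,0],[0,0,0]],"turn":[0,0,0,0,0,0,0,0,0,0,0],"hand":[0,0,0,0,255,255,255,255,255,255,255]}' 80
```

```text
time: 6.42
ee_pos: [595.0, 249.8, 23.0]
ee_rot: [0.001, -0.675, 0.737, -0.0]
wrist_force: [1.7, -0.7, 4.1]
gripper_width: 22.9
```

```bash
python3 -m jog '{"delta_pos":[[0,0,-20],[0,0,-40],[0,0,-50],[0,0,-50],[0,0,-30],[0,0,0],[0,0,0]],"turn":[0,0,0,0,0,0,0],"hand":[255,255,255,255,255,255,255]}'
python3 tube.py t3 120
python3 - <<'E'
from h import *
p,d=optics.camera("side");c=optics.calibration("side")
for m in masks_of("side","wide_tube")[:1]:
    Q=cloud(c,d,m["mask"]);print("side",m["conf"],np.percentile(Q,[3,50,97],axis=0).round())
for q in pinpoint("side","wide_tube")[:1]: print(q)
for q in pinpoint("wrist","wide_tube")[:1]: print(q)
E
```

```text
time: 7.3
ee_pos: [593.9, 249.6, 211.4]
ee_rot: [-0.001, -0.675, 0.737, 0.001]
wrist_force: [0.4, 0.3, -2.7]
gripper_width: 23.2
0.64 [237.6, 38.2, 318.5, 362.0]
slice -70 n centre -0.010147919218582935 24.61486811908354 z top 245.76786634738906
slice -30 n centre -0.08321565889221105 24.423434014864547 z top 245.78949537450023
slice 10 n centre -0.01646968728229492 24.05886075296977 z top 245.67125325812844
mean [591.23922455 211.97747362 242.97065316] u [0.08195181 0.99663629] s -51.19636084045723 63.778780582342236 mid [591.74468681 218.24835335]
[593.85413332 249.38104578 210.5353291 ] [-1.48745312e-03 -6.75382208e-01  7.37466238e-01  4.56352360e-04] 7.4 [-0.29850654  0.11373582 -1.51003072] 22.987648686285688
side 0.75 [[584. 202. 228.]
 [593. 305. 243.]
 [609. 340. 247.]]
{'at': [196.5, 251.7], 'conf': 0.71}
{'at': [276.5, 291.9], 'conf': 0.94}
```

View pics/t3.png

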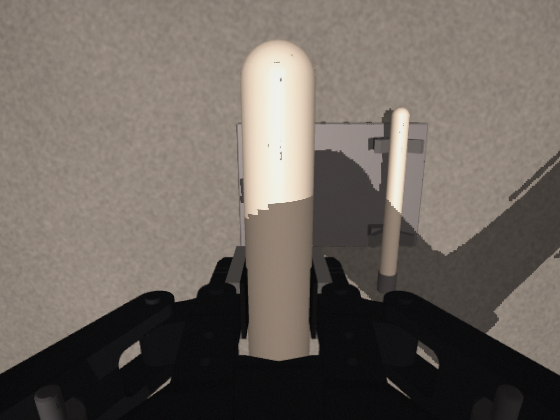

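```bash
python3 -m jog '{"delta_pos":[[30,1,0],[52,2,0],[53,2,0],[53,2,0],[53,2,0],[53,2,0],[53,2,0],[53,2,0],[53,2,0],[35,2,0],[20,0.8,0],[0,0,0]],"turn":[0,0,0,0,0,0,0,0,0,0,-5.4,0],"hand":[255,255,255,255,255,255,255,255,255,255,255,255]}'
cat > chk.py <<'E'
from h import *
import sys
o=bot.get_obs();c=optics.calibration("wrist");p,d=optics.camera("wrist");save(f"pics/{sys.argv[1]}.png",p);save(f"pics/{sys.argv[1]}s.png",optics.camera("side")[0])
print(o["ee_pos"],o["ee_rot"],o["time"],o["gripper_width"],o["wrist_force"])
P=cloud(c,d,np.ones(d.shape,bool));T=P[(P[:,2]>o["ee_pos"][2]+24)&(abs(P[:,0]-530)<20)&(P[:,1]<-270)&(P[:,1]>-350)]
f=np.polyfit(T[:,1],T[:,0],1);print("tube axis x at -293,-255:",np.polyval(f,[-293,-255]),"slope",f[0],"ztop",[np.percentile(T[abs(T[:,1]-y)<8][:,2],97).round(1) for y in(-330,-310,-290)],"tip y",T[:,1].min(),len(T))
for n,lo,hi,x0,x1 in(("tongue",134,155,490,531),("prong",138,146,556,575)):
    Q=P[(P[:,2]>lo)&(P[:,2]<hi)&(P[:,0]>x0)&(P[:,0]<x1)&(abs(P[:,1]+293)<12)]
    if len(Q): print(n,len(Q),Q.mean(0).round(1),Q.min(0).round(1),Q.max(0).round(1))
E
python3 chk.py m1
```

```text
time: 9.1
ee_pos: [529.7, -255.9, 211.8]
ee_rot: [0.0, 0.709, -0.706, -0.0]
wrist_force: [-0.2, 0.4, 0.2]
gripper_width: 22.9
[ 529.73520465 -255.89642423  211.79294939] [ 3.04133841e-04  7.08554671e-01 -7.05655751e-01 -3.83974165e-04] 9.1 22.91616626339162 [-0.23677211  0.40074781  0.21178685]
tube axis x at -293,-255: [530.29120707 529.66180262] slope -0.016563274911355366 ztop [np.float64(246.1), np.float64(246.2), np.float64(246.1)] tip y -344.7437588029598 27704
tongue 26 [ 508.8 -292.8  148.9] [ 508.3 -296.9  147.4] [ 509.3 -289.1  150.4]
prong 154 [ 564.1 -292.5  141.6] [ 560.9 -296.4  138.1] [ 567.5 -288.2  144.3]
```

View pics/m1.png

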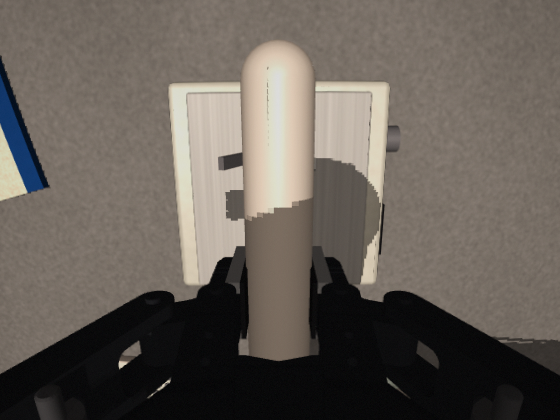

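```bash
python3 -m jog '{"delta_pos":[[0,0,30],[0,0,30],[0,0,15],[0,0,6],[0,0,6],[0,0,0]],"turn":[0,0,0,0,0,0],"hand":[255,255,255,255,255,255]}' 120
python3 -m jog '{"delta_pos":[[0,0,6],[0,0,6],[0,0,0]],"turn":[0,0,0],"hand":[255,255,255]}'
python3 -m jog '{"delta_pos":[[0,0,6],[0,0,6],[0,0,4],[0,0,0]],"turn":[0,0,0,0],"hand":[255,255,255,255]}'; python3 chk.py m2
```

```text
time: 9.95
ee_pos: [531.2, -254.8, 126.5]
ee_rot: [-0.001, 0.709, -0.705, 0.001]
wrist_force: [1.8, -0.3, 0.7]
gripper_width: 22.3
time: 10.32
ee_pos: [531.2, -255.1, 114.4]
ee_rot: [-0.001, 0.709, -0.705, 0.001]
wrist_force: [3.4, -1.2, 2.4]
gripper_width: 22.0
time: 10.82
ee_pos: [529.6, -253.9, 94.6]
ee_rot: [0.0, 0.709, -0.705, -0.002]
wrist_force: [5.4, -0.0, -4.7]
gripper_width: 22.2
[ 529.6139742  -253.94888071   94.60010421] [ 2.16957210e-04  7.09335629e-01 -7.04869030e-01 -1.60300017e-03] 10.825 22.190771927191197 [ 5.36436462 -0.01726132 -4.6535491 ]
tube axis x at -293,-255: [529.81025867 529.21355212] slope -0.015702803829777064 ztop [np.float64(128.7), np.float64(128.7), np.float64(131.4)] tip y -342.6533034262172 28151
tongue 1641 [ 497.9 -293.4  137.8] [ 490.1 -297.5  134. ] [ 508.8 -288.7  143.3]
prong 734 [ 563.9 -292.7  141.5] [ 560.  -296.7  138. ] [ 567.8 -288.   145.3]
```

```bash
python3 -m jog '{"delta_pos":[[0,0,3],[0,0,0]],"turn":[0,0],"hand":[255,255]}'
python3 -m jog '{"delta_pos":[[0,0,2],[0,0,0]],"turn":[0,0],"hand":[255,255]}'
python3 -m jog '{"delta_pos":[[0,0,1],[0,0,0]],"turn":[0,0],"hand":[255,255]}'; python3 chk.py m3
```

```text
time: 11.18
ee_pos: [528.3, -254.2, 91.7]
ee_rot: [0.001, 0.709, -0.705, -0.003]
wrist_force: [0.1, -0.6, -7.0]
gripper_width: 22.2
time: 11.42
ee_pos: [530.9, -255.4, 94.9]
ee_rot: [-0.0, 0.71, -0.705, 0.002]
wrist_force: [0.1, 1.2, 8.0]
gripper_width: 21.7
time: 11.68
ee_pos: [530.9, -255.4, 94.6]
ee_rot: [-0.0, 0.71, -0.705, 0.002]
wrist_force: [-0.3, 2.8, 11.7]
gripper_width: 21.8
[ 530.93851377 -255.36744404   94.58341682] [-1.27242444e-04  7.09568766e-01 -7.04633934e-01  1.78001007e-03] 11.675 21.80342196471652 [-0.28443763  2.76768637 11.67489861]
tube axis x at -293,-255: [530.24242422 527.69412776] slope -0.06706043313033225 ztop [np.float64(123.4), np.float64(123.4), np.float64(150.4)] tip y -349.99770462007683 27441
tongue 2462 [ 518.6 -293.3  143.6] [ 508.4 -297.4  134. ] [ 530.8 -288.3  152.3]
prong 712 [ 563.9 -292.7  141.5] [ 560.6 -296.7  138. ] [ 567.7 -288.1  145.6]
```

View pics/m3.png

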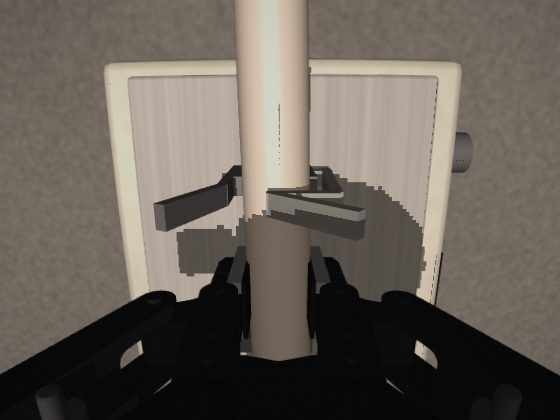

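```bash
python3 -m jog '{"delta_pos":[[0,0,0],[0,0,0],[0,0,0],[0,0,0],[0,0,0],[0,0,-10],[0,0,-20],[0,0,-40],[0,0,-50],[0,0,-50],[0,0,0]],"turn":[0,0,0,0,0,0,0,0,0,0,0],"hand":[90,90,90,90,90,90,90,90,90,90,90]}'
python3 -m jog '{"delta_pos":[[20,0,-40],[0,0,0],[0,0,0]],"turn":[0,0,0],"hand":[90,90,90]}'
cat > fin.py <<'E'
from h import *
o=bot.get_obs();c=optics.calibration("wrist");p,d=optics.camera("wrist");save("pics/f.png",p)
P=cloud(c,d,np.ones(d.shape,bool));P=P[abs(P[:,0]-530)<50]
for y in(-335,-310,-275,-255,-235,-200):
    T=P[(abs(P[:,1]-y)<5)&(P[:,2]>112)&(P[:,2]<140)];print(y,len(T),np.percentile(T[:,2],97).round(1) if len(T) else "", ((T[:,0].min()+T[:,0].max())/2).round(1) if len(T) else "")
T=P[(P[:,2]>113)&(P[:,2]<127)&(abs(P[:,0]-530)<14)];print("y range",T[:,1].min(),T[:,1].max())
for y in(-293,-217):
    for n,lo,hi in(("tongue top",146,155),("tongue",134,146)):
        Q=P[(P[:,2]>lo)&(P[:,2]<hi)&(P[:,0]<545)&(abs(P[:,1]-y)<8)];print(n,y,len(Q),Q.mean(0).round(1),Q[:,0].min().round(1),Q[:,0].max().round(1))
print(o["ee_pos"],o["time"],o["wrist_force"])
for m in masks_of("wrist","wide_tube")[:1]: print(m["conf"],m["box"])
pt=optics.camera("top")[0]
save("pics/fv.png",np.hstack([cv2.resize(p[:,60:460],(420,440)),cv2.resize(pt[160:310,380:500],(352,440))]))
E
python3 fin.py
```

```text
time: 13.15
ee_pos: [531.5, -255.7, 268.8]
ee_rot: [-0.002, 0.709, -0.705, 0.005]
wrist_force: [0.1, -0.1, -1.2]
gripper_width: 55.6
time: 13.52
ee_pos: [530.3, -274.6, 301.4]
ee_rot: [-0.0, 0.709, -0.705, -0.0]
wrist_force: [0.6, 0.4, -0.9]
gripper_width: 55.2
-335 318 123.6 532.4
-310 282 123.7 531.8
-275 259 123.7 531.6
-255 247 124.0 531.0
-235 234 123.9 530.4
-200 236 125.2 529.6
y range -371.7229998531155 -192.24032166364535
tongue top -293 92 [ 512.3 -293.3  148.8] 508.1 517.5
tongue -293 152 [ 522.5 -293.   140. ] 514.8 530.4
tongue top -217 84 [ 511.6 -217.2  148.9] 507.7 516.0
tongue -217 143 [ 521.3 -217.5  140.2] 510.5 529.8
[ 530.31999672 -274.58911567  301.448224  ] 13.525 [ 0.61264196  0.37107006 -0.94674513]
0.6 [259.8, 77.2, 291.6, 268.0]
```

View pics/fv.png

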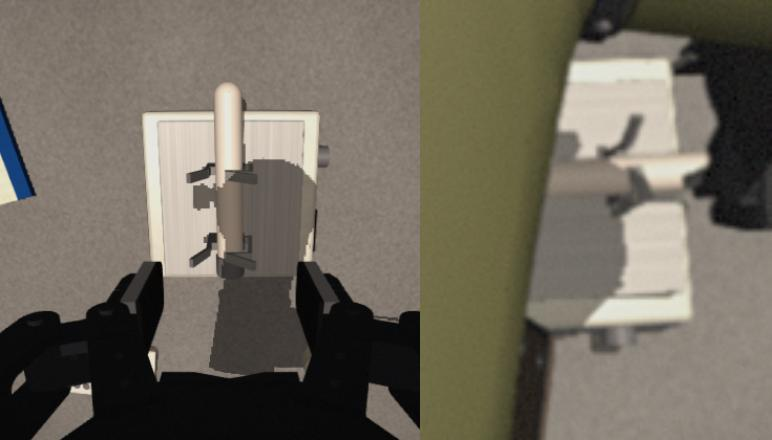

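The wide tube is seated and the jaw is closed, but the tube has slid about 27 mm along −y: its ends are at −372 and −192, and the seat is at −255. I'll push its tip back with shut fingers.

```bash
python3 -m jog '{"delta_pos":[[60,0,0],[60,-1,0],[8,0,40],[0,0,50],[0,0,50],[0,0,40],[0,0,23],[0,0,0]],"turn":[0,0,0,0,0,0,0,0],"hand":[255,255,255,255,255,255,255,255]}' 
cat > s.py <<'E'
from h import *
o=bot.get_obs();print(o["ee_pos"],o["wrist_force"],o["gripper_width"])
for cam in("side","top","wrist"):
    p,d=optics.camera(cam);c=optics.calibration(cam);save(f"pics/s_{cam}.png",p)
    P=cloud(c,d,np.ones(d.shape,bool));T=P[(P[:,2]>117)&(P[:,2]<127)&(abs(P[:,0]-530)<14)&(abs(P[:,1]+270)<120)]
    if len(T): print(cam,len(T),np.percentile(T[:,1],[0.5,99.5]))
E
python3 s.py
```

```text
time: 14.68
ee_pos: [530.9, -401.7, 95.3]
ee_rot: [0.001, 0.709, -0.705, -0.003]
wrist_force: [0.1, -0.6, 0.9]
gripper_width: -0.0
[ 530.87826504 -401.66821895   95.25771859] [ 0.10890146 -0.56409884  0.90014533] -0.01915051848037317
side 249 [-389.53131027 -191.51627794]
top 116 [-368.15346904 -193.74752095]
wrist 113 [-372.13758621 -368.55251887]
```

```bash
python3 -m jog '{"delta_pos":[[-10,0,0],[-8,0,0],[-5,0,0],[-5,0,0],[-5,0,0],[-5,0,0],[0,0,0]],"turn":[0,0,0,0,0,0,0],"hand":[255,255,255,255,255,255,255]}'
python3 s.py
```

```text
time: 15.7
ee_pos: [532.0, -364.3, 98.2]
ee_rot: [-0.0, 0.71, -0.705, -0.0]
wrist_force: [0.1, -0.3, 0.2]
gripper_width: 0.0
[ 531.99430126 -364.28692415   98.22974758] [ 0.05112041 -0.25588032  0.22667134] 0.0031857173081815487
side 292 [-362.1323525 -171.784816 ]
top 255 [-357.69324216 -298.95749895]
wrist 1008 [-376.41599285 -334.6441077 ]
```

```bash
python3 -m jog '{"delta_pos":[[-4,0,0],[-3,0,0],[0,0,0],[20,0,0],[10,0,-40],[0,0,-60],[-30,0,-60],[-60,0,-40],[-30,0,0],[0,0,0],[0,0,0]],"turn":[0,0,0,0,0,0,0,0,0,0,0],"hand":[255,255,255,255,255,255,255,255,255,255,255]}'
python3 fin.py; python3 s.py | grep -E "side|top"
```

```text
time: 17.23
ee_pos: [531.3, -278.5, 288.4]
ee_rot: [0.0, 0.709, -0.705, -0.0]
wrist_force: [-0.1, -0.2, 0.1]
gripper_width: -0.1
-335 323 123.4 532.7
-310 307 123.7 532.1
-275 279 123.9 531.4
-255 265 123.8 531.3
-235 249 123.9 530.6
-200 0  
y range -344.81109261868363 -220.41585595324187
tongue top -293 105 [ 512.5 -293.1  148.9] 508.1 517.1
tongue -293 162 [ 522.8 -293.1  139.9] 514.5 531.2
side 273 [-336.91332811 -165.80425344]
top 464 [-338.23375763 -238.31272904]fin.py:9: RuntimeWarning: Mean of empty slice.
  Q=P[(P[:,2]>lo)&(P[:,2]<hi)&(P[:,0]<545)&(abs(P[:,1]-y)<8)];print(n,y,len(Q),Q.mean(0).round(1),Q[:,0].min().round(1),Q[:,0].max().round(1))
  ret = um.true_divide(
Traceback (most recent call last):
  File "fin.py", line 9, in <module>
    Q=P[(P[:,2]>lo)&(P[:,2]<hi)&(P[:,0]<545)&(abs(P[:,1]-y)<8)];print(n,y,len(Q),Q.mean(0).round(1),Q[:,0].min().round(1),Q[:,0].max().round(1))
                                                                                                    ~~~~~~~~~~^^
ValueError: zero-size array to reduction operation minimum which has no identity
```

The composite I just viewed is the old one, because the script stopped before saving a new one. The numbers put the tube's ends at −344.8 and −165.8, so it is centred. I'll back off and check both forks once more.

```bash
python3 -m jog '{"delta_pos":[[25,0,-30],[0,0,0],[0,0,0],[0,0,0],[0,0,0],[0,0,0],[0,0,0],[0,0,0]],"turn":[0,0,0,0,0,0,0,0],"hand":[0,0,0,0,0,0,0,0]}'
python3 fin.py; python3 s.py | grep -E "side|top"; python3 -c "
from h import *
for q in masks_of('top','slim_tube')[:1]: print('slim',q['conf'],q['box'])"
```

```text
time: 18.42
ee_pos: [531.6, -302.6, 318.9]
ee_rot: [-0.0, 0.709, -0.705, -0.0]
wrist_force: [0.3, -1.1, 0.3]
gripper_width: 85.3
-335 256 123.7 532.6
-310 243 123.7 532.4
-275 224 124.0 531.6
-255 214 123.9 530.9
-235 202 123.8 530.8
-200 177 124.0 529.3
y range -345.97382194886615 -166.73677022130758
tongue top -293 84 [ 512.1 -293.   148.9] 508.0 516.4
tongue -293 129 [ 522.3 -293.2  140.3] 510.9 530.3
tongue top -217 73 [ 511.6 -217.1  148.7] 508.0 516.9
tongue -217 122 [ 521.1 -217.5  140.3] 510.9 528.6
[ 531.57649033 -302.64907936  318.85187256] 18.425 [ 0.27456327 -1.05218698  0.30092537]
0.83 [266.2, 135.2, 292.8, 305.9]
side 279 [-335.40053326 -165.14768106]
top 203 [-341.49254124 -289.32695163]
slim 0.95 [124.6, 248.4, 211.0, 259.1]
```

View pics/fv.png

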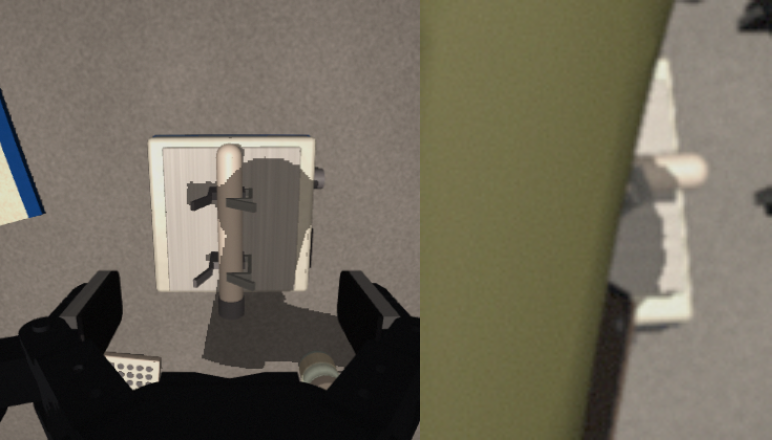

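The left half shows the tube from (230,145) to its cap at (231,315). The forks at rows 195 and 265 sit symmetrically on it, with both tongues over the tube.

```bash
python3 -c "
from station import job_done
print(job_done())"
```

```text
the job is handed in; nothing more can be done
None
```

The wide tube is in the clip, fully down in both forks with the jaw closed over it. I handed the job in at about 18.5 s with the gripper clear of everything.

**What I did:** I took the wide tube from the rack and pressed it down into the clip with the gripper. The last upward force I read was about 12 N. I then let go and backed off.

**What went wrong and was mended:** The first check after release showed the tube fully seated but about 27 mm off centre lengthwise. It had slipped along its axis, either in the last millimetres of pressing or as I let go. I pushed its end back with the shut fingers.

**Last checks:**
- **Height:** the top of the tube measures 123.4–124.0 mm along its length, so its axis is at about 111 mm and level.
- **Centring:** its ends are at y = −346 and −167, so its middle is about 1 mm from the seat at −255.
- **Jaw:** both tongues are within about 0.5 mm of where they stood when the jaw was closed and empty.
- **Slim tube:** it is still lying in the rack, within about 2 pixels of its first position in the top camera.

**Checks that failed or disagreed:**
- One final-check script stopped because the shut fingers hid the far fork. I repeated it with the gripper open and both forks were visible.
- In the last checks the top and side cameras' views of the tube were partly blocked by the arm. The centring figure therefore comes from the wrist camera, and the side camera puts the cap end at −165, which agrees.

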